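# Lay out two bench mats for a dosing run

## Robot

A 7-joint arm with a two-finger parallel gripper is mounted at the origin on a cart in front of the work surface, level with it; the furniture and walls round the work are solid. World frame = base frame: x ahead of the robot, y to its left, z up, the work surface at z = 0. Lengths are in mm, angles in rad, forces in N, time in s.
With the tool pointing down it reaches from about 425 to 1025 mm from the base axis. Payload 3.6 kg.
Tool frame: the origin (TCP) lies midway between the tips of the shut fingers; the grasp point (between the pads) lies 19 mm behind it (bot.grip_point_offset is the distance from the TCP to the grasp point, in mm); z points along the fingers, y is the line along which they close (so a half turn about z gives the same grasp; the last joint's range is limited). The gripper opens to 85 mm and grips with 20 to 120 N. Pads are 22 mm wide; open, the fingers measure 114 mm over their backs; the gripper's body (76 mm by 85 mm) begins 54 mm behind the grasp point. The pads swing forward as they close: fully open they stand 13 mm farther back than shut.
Start: joints at [1.23, 0.591, 0.048, 1.609, -0.033, 0.943, -0.034], TCP at [177.823, -702.857, 231.302] pointing down, gripper open.
Joint ranges: [-2.69, 2.69], [-0.47, 2.24], [-1.27, 1.36], [0.19, 2.51], [-1.53, 4.68], [0.08, 2.07], [-3.09, 3.09]. Speed limits (rad/s): [2.57, 2.57, 3.14, 3.14, 3.14, 3.14, 3.14].

## Interface

Orientations are given as a rotation vector (axis times angle).
In Python, from workcell import bot, ik, optics gives the robot as it stands. The module is installed in compiled form; this text tells all that it offers. Calls block until the motion is done:
- bot.move_to(position, orientation): joint-space move of the TCP to a pose.
- bot.move_l(position, frame=None, vel=150): straight line of the TCP; frame=None keeps the orientation; vel is the mean speed in mm/s.
- bot.move_j(angles): joint-space move.
- bot.gripper_open() and bot.close_gripper(f_grip=None): open the fingers fully, or close them until they stop; f_grip is the grip in N (None keeps the last).
- bot.pause(seconds).
- ik(position, orientation): joint angles nearest the present ones, or None.
- bot.get_state(): the state.
- optics.read_camera(name): name is "side" or "top"; returns a dict with "color" (384x512x3 uint8, red, green, blue), "mtx" (3x3 intrinsics, pixels), "extrinsics" (4x4, takes a point from camera to world coordinates). Camera axes: x right, y down, z forward; pixel columns grow to the right and rows downward; lengths in mm; the calibration is good to about 2 mm. A picture is of the moment at which its call begins. There is no depth.
A pose or a line that the arm cannot do raises bot.Unreachable and nothing moves.
- bot.sign_off(): hands the job in; it is judged then, once.
The state is a dict: "time_s": time; "joints": joint angles; "qd": joint speeds; "effort": joint torques, N m; "ee_pos": TCP position; "ee_rot": TCP orientation; "contact_force": force on the tool from outside, world axes, zero at the start; "torque": the same for the moment, N m; "grip_width": finger opening in mm; "grasp_force": force on a finger pad.
Only numpy, scipy, OpenCV 4.12 (cv2) and the standard library are available. Lean on these libraries where they do the work, as an engineer would, in place of code of your own. Each camera call takes 0.05 s, during which the arm holds its last target. There are 200 camera calls.

## Task

Lay out the two bench mats for the dosing run, each thing upright and centred in its printed ring, with front, left and right as you see them from the robot. On the blue mat stand the amber bottle in the front left ring, the small blue-capped vial to its right in the front right ring, and lay the lime tape roll flat behind them, in the ring midway between the two; on the green mat stand the white red-capped bottle in the front right ring and the yellow-capped vial to its left in the front left ring, leaving the back ring empty. Leave the petri dish and the clear blue-capped bottle standing where they are.

Things in the scene. Friction and masses are not known exactly. Their poses are not given: they have to be found in the camera images.
- amber_centre (a point): amber bottle with an orange cap, 60 mm diameter, 122 mm tall, 0.3 kg; grasp it round the body at about 80 mm up; it collides as a 60 mm cylinder 107 mm high with the cap not solid. Origin: on its axis, half-way up; z axis up. Stands on the worktop at the start. Loose.
- white_centre (a point): opaque white bottle with a red cap, 56 mm diameter, 108 mm tall, 0.3 kg; grasp it round the body at about 68 mm up; it collides as a 56 mm cylinder 94 mm high with the cap not solid. Origin: on its axis, half-way up; z axis up. Stands on the worktop at the start. Loose.
- vial_blue_centre (a point): small clear vial with a blue cap, 24 mm diameter, 50 mm tall, light; grasp it half-way up. Origin: on its axis, half-way up; z axis up. Stands on the worktop at the start. Loose.
- vial_yellow_centre (a point): small vial of tan liquid with a yellow cap, 27 mm diameter, 56 mm tall, light; grasp it half-way up. Origin: on its axis, half-way up; z axis up. Stands on the worktop at the start. Loose.
- tape_centre (a point): roll of lime-green tape lying flat, 52 mm outer diameter, 19 mm high, light; grasp it across its outside with the fingertips just above the worktop. Origin: on its axis, half-way up; z axis up. Stands on the worktop at the start. Loose.
- mat_blue: Blue bench mat fixed to the worktop, 165 (x) by 200 (y) by 3 mm thick, with three flat white printed rings of 74 mm diameter. Origin: centre of its underside. Its x axis points to its back, away from the robot within 0.25 rad, its y to its left. Ring centres: front left (-42.5, +55), front right (-42.5, -55), back (+42.5, 0) mm. The two mats may trade places.
- mat_green: Green bench mat fixed to the worktop, 165 (x) by 200 (y) by 3 mm thick, with three flat white printed rings of 74 mm diameter. Origin: centre of its underside. Its x axis points to its back, away from the robot within 0.25 rad, its y to its left. Ring centres: front left (-42.5, +55), front right (-42.5, -55), back (+42.5, 0) mm. The two mats may trade places.
- dish: petri dish, a bystander that stands among the things and must stay: 90 mm diameter, 15 mm high. Origin: centre of its underside. Loose.
- clear_bottle: clear glass bottle with a wide blue cap, a bystander that must stay: 56 mm diameter, 105 mm tall. Origin: centre of its underside. Loose.
Not all that is in view belongs to the job. Leave any purple look-alike of the part that bears vial_yellow_centre alone.

How it is judged (in metres and radians):
At the end, for the whole second after the job is handed in: On the blue mat the amber bottle rests front left, the blue vial front right, the tape at the back; on the green mat the white bottle front right, the yellow vial front left. Each within 14 mm of its ring centre along each mat axis, 5 mm in height, 0.12 rad of upright, and at rest (x of amber_centre in the frame of mat_blue between -0.0565 and -0.0285 m and y of amber_centre in the frame of mat_blue between 0.041 and 0.069 m and height (world z) of amber_centre between 0.059 and 0.069 m and angle between each of amber_centre, vial_blue_centre, tape_centre, white_centre, vial_yellow_centre's own z axis and vertical below 0.12 rad and linear speed of each of amber, vial_blue, tape, white, vial_yellow below 0.02 m/s and x of vial_blue_centre in the frame of mat_blue between -0.0565 and -0.0285 m and y of vial_blue_centre in the frame of mat_blue between -0.069 and -0.041 m and height (world z) of vial_blue_centre between 0.023 and 0.033 m and x of tape_centre in the frame of mat_blue between 0.0285 and 0.0565 m and y of tape_centre in the frame of mat_blue between -0.014 and 0.014 m and height (world z) of tape_centre between 0.0075 and 0.0175 m and x of white_centre in the frame of mat_green between -0.0565 and -0.0285 m and y of white_centre in the frame of mat_green between -0.069 and -0.041 m and height (world z) of white_centre between 0.052 and 0.062 m and x of vial_yellow_centre in the frame of mat_green between -0.0565 and -0.0285 m and y of vial_yellow_centre in the frame of mat_green between 0.041 and 0.069 m and height (world z) of vial_yellow_centre between 0.026 and 0.036 m); the robot touches nothing.
It fails at once if the petri dish is moved by more than 20 mm (distance of dish from where it was at the start of the episode above 0.02 m).
It fails at once if the clear bottle is moved by more than 20 mm or knocked over (distance of clear_bottle from where it was at the start of the episode above 0.02 m or angle between clear_bottle's own z axis and vertical above 0.3 rad).
It also fails if it takes over 144 s, if anything falls off the work surface, if the arm or the gripper's body presses on something with over 40 N, if the wrist force passes 120 N, or if a joint passes its speed limit or range.

## Working session

There is one attempt and no reset: what is moved stays moved. The work goes in short steps, each a Python script; the robot and the scene stay as the last script left them, time stands still between calls to the robot, and variables do not carry over. Pictures are saved under pics/ and viewed, at most 14 in all, crops included, and the job is handed in when it is done.

```bash
mkdir -p pics; python3 - <<'E'
from workcell import bot, ik, optics
import cv2,numpy as np
np.set_printoptions(precision=3,suppress=True)
for n in("top","side"):
    r=optics.read_camera(n);cv2.imwrite(f"pics/{n}0.png",cv2.resize(r["color"][:,:,::-1],(800,600)));cv2.imwrite(f"pics/raw_{n}0.png",r["color"][:,:,::-1])
    print(n,r["mtx"],r["extrinsics"])
print(bot.get_state(),bot.grip_point_offset)
E
```

```text
top [[427.467   0.    259.249]
 [  0.    427.467 191.843]
 [  0.      0.      1.   ]] [[  -0.03    -0.993    0.115  396.771]
 [  -0.999    0.027   -0.027   52.759]
 [   0.024   -0.115   -0.993 1216.617]
 [   0.       0.       0.       1.   ]]
side [[370.761   0.    255.178]
 [  0.    370.761 192.211]
 [  0.      0.      1.   ]] [[ -0.814  -0.376   0.443  98.737]
 [ -0.581   0.534  -0.614 652.5  ]
 [ -0.006  -0.757  -0.653 704.613]
 [  0.      0.      0.      1.   ]]
{'time_s': 0.1, 'joints': array([ 1.229,  0.592,  0.048,  1.61 , -0.033,  0.943, -0.034]), 'qd': array([ 0.   ,  0.   , -0.   , -0.003,  0.001, -0.002,  0.001]), 'effort': array([  0.005, -55.   ,   1.553, -19.883,   0.01 ,   0.004,   0.   ]), 'ee_pos': array([ 177.678, -702.093,  230.254]), 'ee_rot': array([-3.115, -0.388,  0.001]), 'contact_force': array([ 0.073, -0.428,  0.133]), 'torque': array([ 0.019,  0.011, -0.021]), 'grasp_force': 0.0, 'grip_width': 85.65851660911164} 18.700000000000003
```

View pics/top0.png

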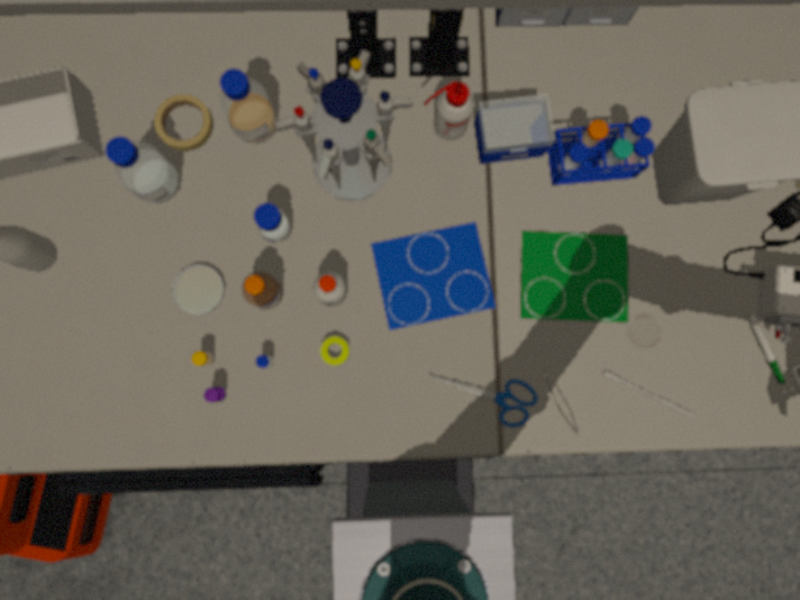

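View pics/side0.png

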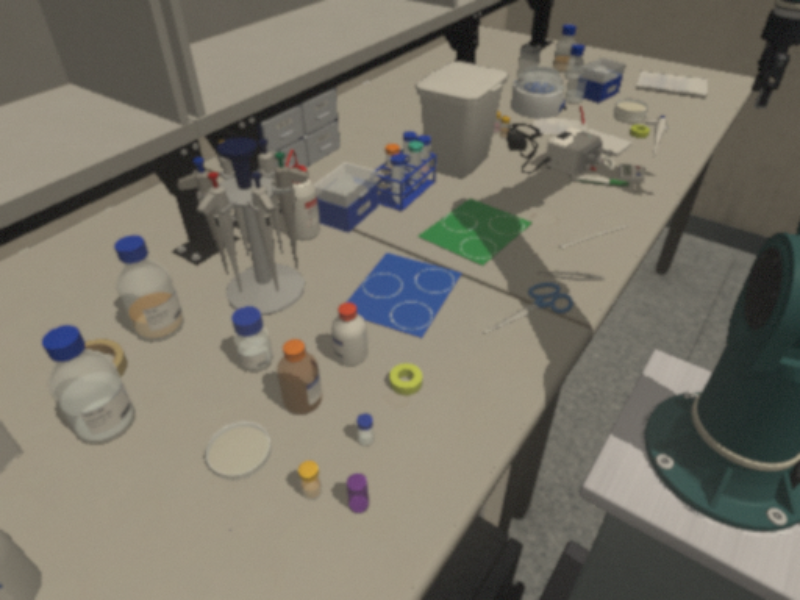

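Top view (800-px scale): amber bottle at (260,288), white red-capped bottle (330,288), blue vial (263,361), yellow vial (200,358), tape (335,350), dish (199,289), clear bottle (270,220), blue mat around (433,276), green mat around (575,276). 
Yellow-vial candidates are the yellow cap at (200,358) and the purple look-alike at (215,394). The yellow one fits and the purple stays. I'll confirm that in a crop.

```bash
cat > h.py <<'E'
from workcell import bot, ik, optics
import cv2,numpy as np
np.set_printoptions(precision=2,suppress=True)
HSV={"amber":((4,150,100),(15,255,255)),"white":((0,150,100),(7,255,255)),"vblue":((110,110,50),(130,255,255)),
"vyel":((16,130,100),(25,255,255)),"tape":((26,120,90),(40,255,255)),"mb":((98,130,60),(115,255,255)),"mg":((50,120,20),(75,255,255)),"clear":((108,110,50),(130,255,255))}
# ROI centres in 800-px picture coords, half-size
ROI={"top":{"amber":(256,286,18),"white":(328,284,15),"vblue":(263,361,18),"vyel":(200,358,18),"tape":(335,350,24),"mb":(433,276,75),"mg":(575,276,65),"clear":(268,216,22)},
"side":{"amber":(294,350,18),"white":(348,312,18),"vblue":(365,422,16),"vyel":(308,470,18),"tape":(406,378,24),"mb":(405,293,70),"mg":(476,232,62),"clear":(248,322,22)}}
def blob(rgb,key,c,hw):
    m=cv2.inRange(cv2.cvtColor(rgb,cv2.COLOR_RGB2HSV),np.array(HSV[key][0]),np.array(HSV[key][1]))
    k=np.zeros_like(m);x0,y0=[max(0,int(v-hw)) for v in c];x1,y1=[int(v+hw) for v in c];k[y0:y1,x0:x1]=255
    cs,_=cv2.findContours(m&k,cv2.RETR_EXTERNAL,cv2.CHAIN_APPROX_NONE)
    return max(cs,key=cv2.contourArea) if cs else None
def cen(c):
    m=cv2.moments(c);return np.array([m["m10"],m["m01"]])/m["m00"]
def ray(r,p):
    E=r["extrinsics"];d=E[:3,:3]@np.linalg.inv(r["mtx"])@[p[0],p[1],1];return E[:3,3],d/np.linalg.norm(d)
def plane(r,p,z):
    o,d=ray(r,p);return o+d*(z-o[2])/d[2]
def tri(r1,p1,r2,p2):
    A=0;b=0;R=[ray(r1,p1),ray(r2,p2)]
    for o,d in R:
        P=np.eye(3)-np.outer(d,d);A=A+P;b=b+P@o
    x=np.linalg.solve(A,b);return x,np.linalg.norm(np.cross(x-R[0][0],R[0][1]))
def proj(r,P):
    E=np.linalg.inv(r["extrinsics"]);q=r["mtx"]@(E[:3,:3]@P+E[:3,3]);return q[:2]/q[2]
def quad(c):
    h=cv2.convexHull(c);return cv2.boxPoints(cv2.minAreaRect(h))
E
python3 - <<'E'
from h import *
I={n:optics.read_camera(n) for n in("top","side")}
out={}
for k in HSV:
    B={n:blob(I[n]["color"],k,np.array(ROI[n][k][:2])*.64,ROI[n][k][2]*.64) for n in I}
    if any(v is None for v in B.values()): print(k,"none",[v is None for v in B.values()]);continue
    a={n:cv2.contourArea(B[n]) for n in B}
    if k in("mb","mg"):
        for n in B:
            ap=cv2.approxPolyDP(cv2.convexHull(B[n]),6,True)[:,0]
            w=np.array([plane(I[n],p,3)[:2] for p in ap]); print(k,n,a[n],"px",ap.tolist(),"w",w.tolist() and np.round(w).tolist())
            h=np.array([plane(I[n],p,3)[:2] for p in B[n][:,0]],np.float32)
            print("   rect",cv2.minAreaRect(h),"centroid",cen(h.astype(np.float32).reshape(-1,1,2)))
        c={n:cen(B[n]) for n in B}; print("   tri",tri(I["top"],c["top"],I["side"],c["side"]))
    else:
        c={n:cen(B[n]) for n in B};print(k,a,c["top"]/.64,c["side"]/.64,"tri",*tri(I["top"],c["top"],I["side"],c["side"]))
# dish centre from bright circle by hand px
print("dish",tri(I["top"],np.array([199,289])*.64,I["side"],np.array([239,449])*.64))
print("purple",tri(I["top"],np.array([215,394])*.64,I["side"],np.array([357,485])*.64))
f=lambda n,x0,x1,y0,y1:cv2.resize(I[n]["color"][int(y0*.64):int(y1*.64),int(x0*.64):int(x1*.64),::-1],(400,400),interpolation=cv2.INTER_CUBIC)
cv2.imwrite("pics/crop1.png",np.hstack([f("top",150,370,200,420),f("side",200,440,290,530)]))
E
```

```text
amber {'top': 3.0, 'side': 116.5} [258.25 276.82] [293.69 349.58] tri [568.6  265.53 104.41] 2.188983518693812
white {'top': 1.5, 'side': 57.5} [332.64 280.38] [346.75 309.81] tri [564.17 144.66  94.77] 1.985075481147532
vblue {'top': 33.5, 'side': 35.0} [261.91 360.83] [364.21 420.31] tri [432.6  272.57  48.91] 1.0709486857867816
vyel {'top': 64.0, 'side': 116.0} [199.22 357.81] [307.89 470.51] tri [440.73 379.39  52.68] 0.9784573576454982
tape {'top': 254.5, 'side': 252.5} [334.04 349.81] [405.5  377.06] tri [448.89 149.82  15.89] 0.3863856449039971
mb top 3474.0 px [[303, 143], [316, 196], [250, 209], [238, 157]] w [[676.0, -112.0], [520.0, -143.0], [488.0, 47.0], [639.0, 78.0]]
   rect ((581.7144165039062, -33.28572082519531), (160.64419555664062, 197.83901977539062), 10.502866744995117) centroid [580.66 -33.06]
mb side 1010.0 px [[225, 191], [247, 163], [288, 178], [278, 199], [253, 209]] w [[649.0, 39.0], [678.0, -108.0], [531.0, -118.0], [504.0, -20.0], [538.0, 54.0]]
   rect ((584.9215087890625, -32.30000305175781), (156.52207946777344, 190.82528686523438), 10.822887420654297
[... 283 characters left out ...]
25), (195.73741149902344, 160.51681518554688), 86.30445098876953) centroid [ 576.98 -295.19]
mg side 217.5 px [[270, 150], [280, 143], [304, 149], [294, 161]] w [[659.0, -211.0], [655.0, -265.0], [569.0, -281.0], [561.0, -203.0]]
   rect ((612.4354248046875, -239.65725708007812), (96.84848022460938, 83.28539276123047), 3.8039560317993164) centroid [ 615.15 -232.64]
   tri (array([ 608.32, -286.3 ,  -26.08]), np.float64(32.508374263152945))
clear {'top': 191.5, 'side': 147.5} [266.91 215.93] [245.88 316.88] tri [676.06 253.27 101.97] 1.537346910369621
dish (array([566.3 , 392.27,  10.45]), np.float64(0.8825115972664402))
purple (array([378.8 , 354.9 ,  44.24]), np.float64(2.0125391869652436))
```

View pics/crop1.png

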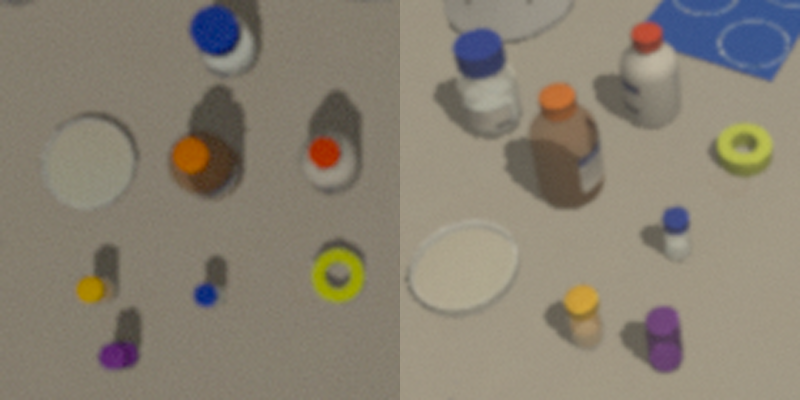

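The crop confirms the yellow-capped vial at crop (92,289) top / (583,315) side, with the purple one separate at (118,356)/(662,340). The amber bottle, white bottle, blue vial and tape are all unique. I'll fix the amber, white and mat masks once, then start with the tape.

```bash
cat >> h.py <<'E'
HSV["amber"]=HSV["white"]=((0,150,100),(16,255,255)); HSV["mb"]=((98,90,40),(118,255,255)); HSV["mg"]=((45,70,20),(85,255,255))
def rot(phi): return np.pi*np.array([np.cos(phi/2),np.sin(phi/2),0])
def yaw(phi):  # same grasp, smaller |last joint|
    return phi
def go(p,phi):
    best=None
    for f in(phi,phi+np.pi,phi-np.pi):
        q=ik(list(p),rot(f))
        if q is not None and (best is None or abs(q[6])<abs(best[6])): best=q
    if best is None: raise bot.Unreachable(p)
    bot.move_j(best)
def st(t=""):
    s=bot.get_state();print(t,"t%.1f"%s["time_s"],s["ee_pos"],"w%.1f F%.1f"%(s["grip_width"],s["grasp_force"]),s["contact_force"],s["joints"][6]);return s
def pick(xy,z,phi,f,ztop):
    go([*xy,ztop],phi);st("above");bot.move_l([*xy,z+40],vel=250);bot.move_l([*xy,z],vel=80);bot.close_gripper(f);st("grip")
    bot.move_l([*xy,ztop],vel=200);return st("lift")
def place(xy,z,phi,ztop):
    go([*xy,ztop],phi);bot.move_l([*xy,z+30],vel=200);bot.move_l([*xy,z],vel=50);st("down");bot.gripper_open();bot.move_l([*xy,z+40],vel=100);bot.move_l([*xy,ztop],vel=250);return st("up")
E
python3 - <<'E'
from h import *
I={n:optics.read_camera(n) for n in("top","side")}
for k in("amber","white","mb","mg"):
    B={n:blob(I[n]["color"],k,np.array(ROI[n][k][:2])*.64,ROI[n][k][2]*.64) for n in I}
    a={n:cv2.contourArea(B[n]) for n in B}
    c={n:cen(cv2.convexHull(B[n])) for n in B};print(k,a,"tri",*tri(I["top"],c["top"],I["side"],c["side"]))
    if k[0]=="m":
        for n in B: print(n,cv2.minAreaRect(np.array([plane(I[n],p,3)[:2] for p in B[n][:,0]],np.float32)))
bot.gripper_open()
s=pick((448.5,149.5),-1,np.pi/2,25,200)
E
```

```text
amber {'top': 107.5, 'side': 117.0} tri [556.07 272.22 116.74] 0.5297654430851847
white {'top': 76.0, 'side': 58.5} tri [558.02 153.55 103.48] 0.6443984217626181
mb {'top': 3709.5, 'side': 2161.0} tri [581.31 -32.41  -0.96] 0.4377417140495678
top ((581.3887939453125, -33.22093963623047), (163.4008331298828, 199.99227905273438), 10.185479164123535)
side ((585.0897827148438, -33.11534118652344), (161.3914031982422, 198.0458221435547), 10.745767593383789)
mg {'top': 3718.5, 'side': 1518.5} tri [ 574.68 -294.23   -0.89] 1.8566468835922159
top ((573.1893920898438, -294.6642761230469), (200.81236267089844, 165.1708526611328), 86.58139038085938)
side ((577.0182495117188, -294.66192626953125), (199.40447998046875, 164.25621032714844), 85.99341583251953)
above t3.6 [448.93 148.75 199.87] w85.4 F0.0 [ 0.07  0.23 -0.11] -1.0446191175240396
grip t5.5 [448.81 149.54  -0.35] w50.4 F25.3 [-0.51 -0.48  4.92] -1.5549537242162101
lift t6.7 [447.76 148.91 199.02] w50.6 F26.1 [-0.05  0.3  -0.6 ] -1.0396582193121764
```

```bash
cat >> h.py <<'E'
MAT={"b":((582.5,-33),0.182),"g":((574.5,-294.5),-0.063)}
RING={"fl":(-42.5,55),"fr":(-42.5,-55),"bk":(42.5,0)}
def ring(m,r):
    c,a=MAT[m];x,y=RING[r];return np.array([c[0]+x*np.cos(a)-y*np.sin(a),c[1]+x*np.sin(a)+y*np.cos(a)]),np.pi/2+a
E
python3 - <<'E'
from h import *
p,a=ring("b","bk");print(p);place(p,3,a,150)
pick((432.5,272.5),9,np.pi/2,20,200)
r=optics.read_camera("top");s=optics.read_camera("side")
cv2.imwrite("pics/a1.png",np.hstack([cv2.resize(x["color"][90:330,120:440,::-1],(400,300)) for x in (r,s)]))
E
```

```text
[624.3  -25.31]
down t9.1 [623.63 -25.71   2.78] w51.1 F26.4 [-1.5  -1.25  2.06] -0.7072273361391763
up t10.7 [623.87 -25.74 149.82] w85.3 F0.0 [-0.75 -0.73 -0.53] -0.5331232482536108
above t12.1 [433.39 271.3  199.33] w85.8 F0.0 [-0.34 -0.94  0.27] -1.2817777120740308
grip t14.0 [432.58 272.53   9.21] w23.3 F21.2 [-0.52 -0.56  2.48] -1.663459174948291
lift t15.1 [431.93 271.65 198.86] w23.2 F20.9 [-0.47  0.27  0.12] -1.2799638684690864
```

View pics/a1.png

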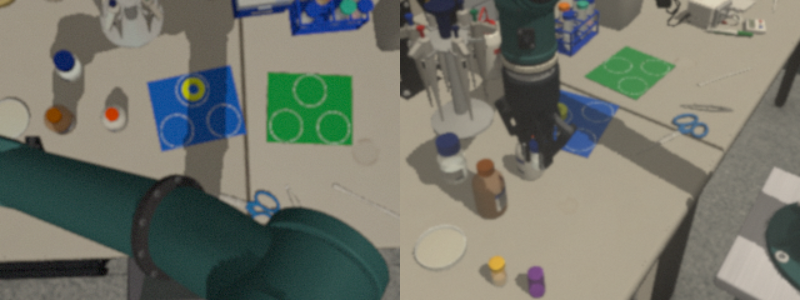

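The tape lies in the back ring of the blue mat at (194,89), and the blue vial is held at width 23. Next I place it, then move the yellow vial.

```bash
python3 - <<'E'
from h import *
p,a=ring("b","fr");print(p);place(p,13,a,150)
pick((440.5,379),12,np.arctan2(61,-25)-np.pi/2,20,200)
p,a=ring("g","fl");print(p);place(p,16,a,200)
E
```

```text
[550.66 -94.78]
down t18.1 [550.6  -94.64  12.73] w23.5 F21.0 [-0.2  -0.56  0.26] -0.6875186444779322
up t19.8 [550.31 -95.14 149.8 ] w85.7 F0.0 [ 0.29 -0.77 -0.73] -0.4654922684427626
above t21.6 [441.61 377.54 199.39] w85.5 F0.0 [ 1.08  0.63 -1.  ] 0.35785514047456135
grip t23.6 [440.64 379.13  12.3 ] w26.3 F21.2 [ 0.49 -0.67  2.68] 0.12621076252533575
lift t24.7 [440.2  378.04 198.81] w27.0 F21.1 [ 0.2   0.63 -0.72] 0.38352060562887436
[ 535.55 -236.93]
down t28.6 [ 535.49 -236.8    15.69] w26.4 F21.2 [ 0.06  0.68 -0.41] -0.5376470858980035
up t30.4 [ 534.24 -237.13  198.59] w85.4 F0.0 [-0.67 -0.26 -0.57] -0.2899390679029864
```

```bash
python3 - <<'E'
from h import *
pick((558,153.5),54,np.pi/2,40,230)
p,a=ring("g","fr");print(p);place(p,57.5,a,230)
pick((556,272),65,np.pi/2,40,230)
p,a=ring("b","fl");print(p);place(p,68.5,a,230)
go([450,-450,250],np.pi/2)
I={n:optics.read_camera(n) for n in("top","side")}
cv2.imwrite("pics/b1.png",np.hstack([cv2.resize(I[n]["color"][90:330,120:440,::-1],(400,300)) for n in I]))
E
```

```text
above t31.9 [558.39 151.41 229.28] w85.4 F0.0 [ 0.3  -0.38 -0.23] -0.8854900265967711
grip t33.6 [558.19 153.69  54.61] w55.3 F42.2 [-1.48 -0.77  3.95] -1.12068604288831
lift t34.7 [557.02 152.59 228.55] w55.5 F42.8 [-0.03  0.1  -3.04] -0.8857929110247617
[ 528.62 -346.72]
down t38.1 [ 527.83 -346.68   57.69] w55.1 F43.2 [-3.05  0.78  4.09] -0.2746723707713573
up t39.8 [ 527.27 -346.76  228.52] w85.4 F0.0 [-0.58 -0.21  0.18] -0.0922125000278674
above t42.0 [556.92 270.39 229.7 ] w85.6 F0.0 [ 1.2  -0.28 -0.59] -1.1144653203310084
grip t43.6 [556.42 272.39  65.7 ] w59.6 F42.9 [-0.23 -0.73  3.33] -1.2999088971729762
lift t44.6 [555.17 270.75 228.35] w59.2 F43.7 [ 0.11  0.28 -2.68] -1.1142152942229375
[530.75  13.4 ]
down t47.2 [530.3   13.01  68.61] w59.0 F44.2 [-2.13 -1.45  4.89] -0.8388987471464301
up t48.8 [529.9   12.72 228.89] w85.3 F0.0 [ 0.05  0.57 -0.6 ] -0.5732659121923256
```

View pics/b1.png

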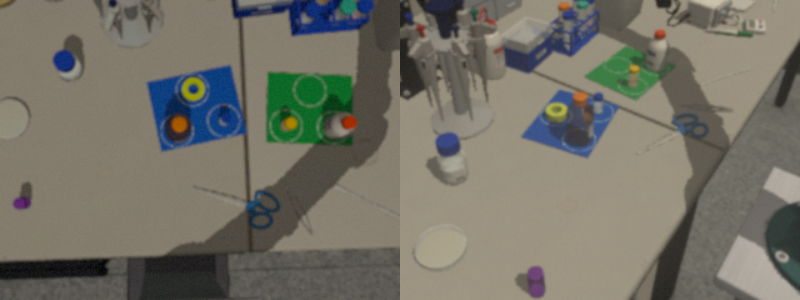

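All five stand in their rings: amber (179,124), blue vial (224,118), tape (194,89), yellow (290,124), white (347,122). Clear bottle and dish are untouched. I'll check the positions numerically.

```bash
python3 - <<'E'
from h import *
I={n:optics.read_camera(n) for n in("top","side")}
Z={"amber":115,"white":102,"vblue":46,"vyel":52,"tape":15}
T={"amber":"b fl","white":"g fr","vblue":"b fr","vyel":"g fl","tape":"b bk"}
for k,z in Z.items():
    m=T[k].split();p=ring(*m)[0];P=[*p,z];c={}
    for n in I:
        b=blob(I[n]["color"],k,proj(I[n],P),13)
        c[n]=cen(cv2.convexHull(b)) if b is not None and cv2.contourArea(b)>3 else None
    if any(v is None for v in c.values()): print(k,c);continue
    x,e=tri(I["top"],c["top"],I["side"],c["side"]);d=x[:2]-p;a=MAT[m[0]][1]
    print(k,"err mat",d@[np.cos(a),np.sin(a)],d@[-np.sin(a),np.cos(a)],"z",x[2],"res",e)
st()
E
```

```text
amber err mat -0.04594906869116203 -0.24050111500850035 z 120.96804413382863 res 0.7511979479282356
white err mat -0.7727126997209506 -0.7474801055032388 z 105.62615356876323 res 1.0422832091660246
vblue err mat -9.754626146018314 -4.117663715025529 z 16.9558883381528 res 13.084729336412328
vyel err mat -1.9250066680005347 4.809253316580597 z 58.43110649581716 res 1.0168429460063464
tape err mat -0.48594854675455007 0.7502797042431814 z 18.00178470726031 res 0.655733632697412
 t50.7 [ 450.91 -448.68  250.26] w85.4 F0.0 [0.75 0.02 0.04] 0.10890843576167657
```

The blue vial's mask mixed with the mat, so I'll take one enlarged crop with its expected position drawn on.

```bash
python3 - <<'E'
from h import *
p=ring("b","fr")[0];o=[]
for n in("top","side"):
    r=optics.read_camera(n);u=proj(r,[*p,45]);v=proj(r,[*p,3]);x,y=map(int,u)
    c=cv2.resize(r["color"][y-30:y+30,x-30:x+30,::-1],(400,400),interpolation=cv2.INTER_CUBIC)
    for q,col in((u,(255,255,255)),(v,(0,255,255))):
        cv2.drawMarker(c,tuple(int((a-b+30)*400/60) for a,b in zip(q,(x,y))),col,cv2.MARKER_CROSS,16,1)
    o.append(c)
cv2.imwrite("pics/v1.png",np.hstack(o))
E
```

```text
(no output)
```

View pics/v1.png

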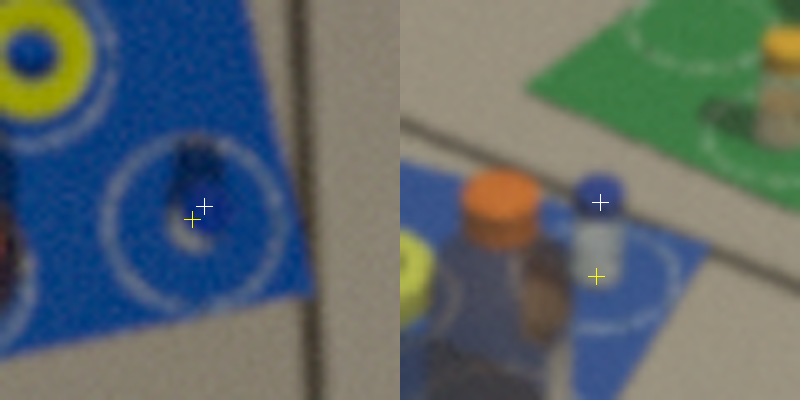

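The blue vial stands upright. Its cap is at about (208,206) in the top crop and (600,195) in the side crop, right on the expected marks and centred in the ring. Handing in.

```bash
python3 -c "
from workcell import bot
print(bot.sign_off())"
```

```text
the job is handed in; nothing more can be done
None
```

The job is handed in at about 51 s of robot time, with all five items standing upright in their rings (four measured within 5 mm of centre, the blue vial judged centred from a close-up), the green mat's back ring left empty, and the petri dish and clear bottle not touched; the judge's verdict was not returned.

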